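# Turn a phone over into the bonding jig and press its back cover

### The arm

A 6-joint arm with a two-finger parallel gripper is mounted at the origin on the work surface. World frame = base frame: x ahead of the robot, y to its left, z up, the work surface at z = 0. Lengths are in m, angles in rad, forces in N, time in s.
With the tool pointing down it reaches from about 0.4 to 0.925 m from the base axis. Payload 3.4 kg.
Tool frame: the origin (TCP) lies midway between the tips of the shut fingers; the grasp point (between the pads) lies 19 mm behind it (grip_point_offset is the z of the grasp point in the tool frame, in m); z points along the fingers, y is the line along which they close (so a half turn about z gives the same grasp; the last joint's range is limited). The gripper opens to 85 mm and grips with 20 to 120 N. Pads are 22 mm wide; open, the fingers measure 114 mm over their backs; the gripper's body (76 mm by 85 mm) begins 54 mm behind the grasp point. The pads swing forward as they close: fully open they stand 13 mm farther back than shut.
Start: joints at [-1.282, 0.307, 1.506, -0, 1.328, -0.073], TCP at [0.204, -0.538, 0.231] pointing down, gripper open.
Joint ranges: [-3.12, 3.12], [-1.05, 2.28], [0.14, 2.33], [-1.42, 4.57], [0.1, 2.73], [-2.68, 2.68]. Speed limits (rad/s): [2.57, 2.57, 3.14, 3.14, 3.14, 3.14].

### API

Orientations are given as a unit quaternion [x, y, z, w].
In Python, from rig import sense, camera, close_job, search_frame, grip_point_offset gives the robot as it stands. The module is installed in compiled form; this text tells all that it offers.
- The arm moves only by the tool jog_arm, never from a script. Its arguments are lists of equal length, an entry for each row: "offset": the shift along the tool's x, y, z in m, a list of three; "delta_rot": the turn, a rotation vector about the tool's x, y, z in degrees, a list of three. In form: {"offset": [[tx, ty, tz], ...], "delta_rot": [[rx, ry, rz], ...]}. A call has 1 to 20 rows; each row is the pose to reach, as a shift and turn from the pose commanded when the call began, along the tool's axes at that moment; what a row does not reach only later rows make up. A row lasts 1/8 s, in which the tool goes at most 62.5 mm and 10.7 degrees, less where a joint would pass 70% of its speed; a pose out of reach is approached as far as the arm can. A call with a gripper value outside its range is refused whole. "fingers" is the opening, from -1 (shut) to 1 (fully open), set as the call begins (left out, the last holds). The fingers move at their own pace and stop on an object; "squeeze" is the grip in N (left out, the last holds). Time passes only in rows, so rows that repeat a pose let the fingers close. It gives the time, the measured TCP pose, the force, the opening and the grip force at its end, in the units of the state.
- sense(): the state, without advancing time (a new reading comes with each control period).
- camera(name): name is "side" or "top" or "wrist"; returns a dict with "color" (420x560x3 uint8, red, green, blue), "K" (3x3 intrinsics, pixels), "camera_from_world" (4x4, takes a point from world to camera coordinates); the wrist camera has in their place "tool_from_camera" (4x4, takes a point from camera to tool coordinates, whose origin is the TCP and whose axes are the flange's). Camera axes: x right, y down, z forward; pixel columns grow to the right and rows downward; lengths in m; the calibration is good to about 2 mm. A picture is of the moment at which its call begins: read the wrist's pose just before it. There is no depth.
- close_job(): hands the job in; it is judged then, once.
Trained networks look in a picture, given as the dict that the camera call returned (one of the last four; its "shot" number tells which), for a name from the list of things; names that differ only in an ending like _2 or _b are one class to them, and where a whole thing is asked for, a point or a joint stands for the part that bears it (a point fixed in the world has none). Each returns a list of dicts, best first, with "p" (0 to 1); they miss things now and then, are a little off and sometimes report something else, mostly with a low value. They report only what shows in the picture. A call takes as long as a camera call. They do not tell look-alikes from the thing itself.
- search_frame(picture, name): "bbox" ([centre column, centre row, width, height] in pixels, round what is visible of it).
The state is a dict: "time_s": time; "joints": joint angles; "dq": joint speeds; "joint_torque": joint torques, N m; "tcp_pos": TCP position; "orientation": TCP orientation; "contact_force": force on the tool from outside, world axes, zero at the start; "wrist_torque": the same for the moment, N m; "width": finger opening in m; "finger_force": force on a finger pad.
Only numpy, scipy, OpenCV 4.12 (cv2) and the standard library are available. Lean on these libraries where they do the work, as an engineer would, in place of code of your own. Each camera call takes 0.05 s, during which the arm holds its last target. There are 200 camera calls.

### The job

A phone leans in the white stand with its screen showing. Turn it over so that its blue back cover shows, set it leaning in the aluminium cradle of the press jig, foot down on the ledge, then push the jig's red lever bar over all the way to its stop so that its pad bears on the cover, hold it there for a full second and let the lever spring all the way back. Leave the phone fully seated in the jig, do not drop it on the bench, and do not disturb the bottle, jar, tray or screwdriver.

Things in the scene. Friction and masses are not known exactly. Their poses are not given: they have to be found in the camera images.
- phone: Loose phone 140 x 70 x 10 mm, 130-250 g. Origin: its centre. x along the 140, y along the 70, z out of the black screen; the -z face is the blue back. Starts leaning on a 140 mm edge in the stand: y points up the slope, screen up and to the stand's front. Its upper 36 mm is clear on both faces: pinch it across the 10 mm at the top edge, fingers pointing down along the slope.
- stand: White stand, fixed, base 150 x 100 x 10 mm, origin on the bench under its centre; front is its -y. Its ledge is at y 0, z 40 mm; up the slope is (0, 0.574, 0.819) in its frame, i.e. leaning back 35 deg from vertical to +y. Backrest 120 mm long, 8 thick, 34 mm up the slope. Ledge 18 mm deep, with a lip 5 mm high, 4 thick. Stand and jig may change sides.
- press: Press jig, fixed, blue base 180 x 120 x 12 mm (y -50 to 70), origin on the bench; front is its +y. Aluminium cradle: ledge at y 0, z 40 mm; up the slope (0, -0.574, 0.819), out of the backrest (0, 0.819, 0.574) in its frame. Backrest 34 mm up the slope, 8 thick; ledge 18 mm deep to a 5 mm high lip; end cheeks 24 mm high, 4 mm play each end. Load along the slope; either end may be left.
- seat (a point): Where the phone's centre lies when it is seated: in the press frame (0, -0.0160, 0.0715) m, i.e. 35 mm up the slope and 5 mm out of the backrest. A foot set down away from the backrest may stick there until the pad presses it back. Axes as press.
- hinge (a point): Middle of the lever's hinge axis, which runs along the press x axis; in the press frame (0, 0.0418, 0.0326) m. Axes as press.
- handle (a point): Middle of the lever's red bar: 18 mm thick, 138 long, along press x, 140 mm from the hinge axis; 10 mm side arms at x +-50 mm. At rest 60 mm in front (+y of press) of the hinge, 159 mm above the bench. Pushed to -y it swings over the top to 80 mm behind the hinge, 147 mm above the bench, near its stop.
- lever (a joint): Lever angle, rad: 0 at rest (leaning 25 degrees forward, held by its return spring), 1.05 when the pad first meets a seated phone, 1.10 at its stop. The bar takes about 3 N along its arc to start, 6 N as the pad meets the phone, 10 N at the stop (more if it must rub along the finger); let go, it swings back to 0 in about half a second.
- pad: Black rubber pad on short springs (gives up to 5 mm), 80 x 24 x 16 mm, carried between the lever's arms, 52 mm from the hinge; it meets the phone's upper face 22 mm up the slope. Origin at its centre.
- bottle: Clear bottle, loose bystander, 44 mm across, 125 mm tall, origin at its underside centre.
- jar: Amber jar, loose bystander, 46 mm across, 85 mm tall, origin at its underside centre.
- tray: Small white parts tray, loose bystander, 110 x 60 x 22 mm, origin at its underside centre.
- driver: Orange screwdriver lying on the bench, loose bystander, 160 mm long along its x, about 30 mm high, origin near its middle.
There are look-alikes about, which are no part of the job. Several things look just like the press: the one meant starts nearest to the robot's base.

How it is judged:
On the way, in this order (a step that is already met when the one before it is completed fails the run):
1. the phone leans in the jig's cradle, foot on the ledge, blue back showing, let go, lever at rest (distance between phone and seat below 0.012 m and angle between phone's own z axis and vertical between 2.03 and 2.45 rad and angle between the x axis of phone and the x axis of press, either way round below 0.1 rad and contact force between the fingers and phone below 0.3 N and value of joint lever below 0.15 rad), for 0.3 s.
2. the lever is at its stop with its pad bearing on the seated phone, held about a second (distance between phone and seat below 0.009 m and angle between phone's own z axis and vertical between 2.03 and 2.33 rad and angle between the x axis of phone and the x axis of press, either way round below 0.1 rad and value of joint lever above 1.055 rad and contact force between pad and phone above 1.5 N), for 0.8 s.
At the end, for the whole second after the job is handed in: The phone rests in the jig's cradle, blue back showing: centre within 9 mm of the seat, lean within about 8 degrees of the cradle's, long side within 6 degrees of the jig's; the lever is back within 0.08 rad of rest, the phone is still and nothing is held (distance between phone and seat below 0.009 m and angle between phone's own z axis and vertical between 2.03 and 2.33 rad and angle between the x axis of phone and the x axis of press, either way round below 0.1 rad and contact force between the fingers and phone below 0.3 N and value of joint lever below 0.08 rad and linear speed of phone below 0.02 m/s); the robot touches nothing.
It fails at once if the phone drops to the bench (height (world z) of phone below 0.045 m).
It fails at once if a bystander (bottle, jar, tray, screwdriver) is moved over 25 mm (distance of any of bottle, jar, tray, driver from where it was at the start of the episode above 0.025 m).
It fails at once if the bottle or jar is knocked over (angle between any of bottle, jar's own z axis and vertical above 0.5 rad).
It also fails if it takes over 72 s, if anything falls off the work surface, if the arm or the gripper's body presses on something with over 40 N, if the wrist force passes 120 N, or if a joint passes its speed limit or range.

## Working session

There is one attempt and no reset: what is moved stays moved. The work goes in short steps, Python scripts to look and compute and a tool call to move; the robot and the scene stay as the last step left them, time stands still between calls to the robot, and variables do not carry over. Pictures are saved under pics/ and viewed, at most 12 in all, crops included, and the job is handed in when it is done.

Besides the shell and the picture viewer there is one more tool, called after "Call:" by a JSON object that holds its "name" and its "arguments". jog_arm: Moves the arm, as the interface text tells. Its arguments: {"type":"object","properties":{"offset":{"type":"array","items":{"type":"array","items":{"type":"number"}}},"delta_rot":{"type":"array","items":{"type":"array","items":{"type":"number"}}},"fingers":{"type":"number"},"squeeze":{"type":"number"}},"required":["offset","delta_rot"]}

```bash
mkdir -p pics
python3 - <<'E'
from rig import *
import cv2,numpy as np
np.set_printoptions(precision=4,suppress=True)
s=sense();print(s['tcp_pos'],s['orientation'],s['width'],grip_point_offset)
ims=[]
for n in ['side','top','wrist']:
    p=camera(n); cv2.imwrite(f'pics/{n}0.png',p['color'][:,:,::-1]); ims.append(p['color'])
    print(n,p['K'].tolist()); print(p.get('camera_from_world',p.get('tool_from_camera')))
    for t in ['phone','stand','press','handle','pad','bottle','jar','tray','driver']:
        print(t,[(np.round(d['bbox']).tolist(),round(d['p'],2)) for d in search_frame(p,t)])
E
```

```text
[ 0.2038 -0.5369  0.2304] [ 0.9836  0.1804 -0.0001 -0.001 ] 0.08540380159024602 -0.0187
side [[390.7553494490307, 0.0, 285.24461417532814], [0.0, 390.7553494490307, 205.8325803611139], [0.0, 0.0, 1.0]]
[[-0.7497 -0.6617  0.0106  0.4784]
 [-0.3269  0.3563 -0.8753  0.2702]
 [ 0.5754 -0.6597 -0.4834  1.0243]
 [ 0.      0.      0.      1.    ]]
phone [([343.0, 192.0, 34.0, 20.0], 0.52)]
stand []
press [([260.0, 253.0, 75.0, 67.0], 0.78)]
handle [([245.0, 246.0, 40.0, 52.0], 0.92), ([109.0, 304.0, 67.0, 53.0], 0.6), ([260.0, 254.0, 72.0, 70.0], 0.24)]
pad [([256.0, 253.0, 6.0, 12.0], 0.51), ([120.0, 309.0, 27.0, 22.0], 0.49)]
bottle [([283.0, 208.0, 14.0, 34.0], 0.93)]
jar [([332.0, 233.0, 18.0, 31.0], 0.93)]
tray [([217.0, 296.0, 39.0, 35.0], 0.86)]
driver [([374.0, 190.0, 33.0, 10.0], 0.43)]
top [[506.33817637946055, 0.0, 278.79891961786535], [0.0, 506.33817637946055, 218.2734175420011], [0.0, 0.0, 1.0]]
[[-0.0162 -0.9998 -0.0146  0.1006]
 [-0.9935  0.0177 -0.1128  0.5554]
 [ 0.1131  0.0127 -0.9935  1.3977]
 [ 0.      0.      0.      1.    ]]
phone [([390.0, 223.0, 20.0, 56.0], 0.79)]
s
[... 189 characters left out ...]
, 0.58)]
pad [([213.0, 226.0, 16.0, 30.0], 0.86), ([77.0, 210.0, 13.0, 27.0], 0.66)]
bottle [([306.0, 187.0, 13.0, 23.0], 0.53), ([166.0, 241.0, 25.0, 39.0], 0.51)]
jar [([312.0, 259.0, 18.0, 17.0], 0.69)]
tray [([165.0, 239.0, 26.0, 39.0], 0.59)]
driver [([464.0, 232.0, 13.0, 37.0], 0.64), ([214.0, 228.0, 18.0, 34.0], 0.52), ([389.0, 222.0, 21.0, 53.0], 0.45)]
wrist [[317.10448836353095, 0.0, 280.7855776443988], [0.0, 317.10448836353095, 208.20137143835498], [0.0, 0.0, 1.0]]
[[-0.0005 -0.9628 -0.2701  0.0681]
 [ 1.     -0.0006  0.0004  0.0002]
 [-0.0005 -0.2701  0.9628 -0.1419]
 [ 0.      0.      0.      1.    ]]
phone []
stand []
press []
handle []
pad []
bottle []
jar []
tray []
driver []
```

View pics/top0.png

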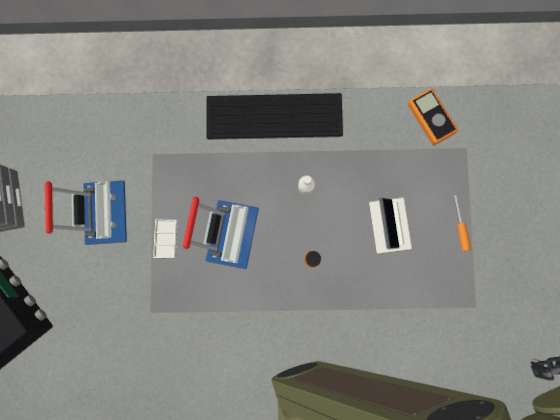

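View pics/side0.png

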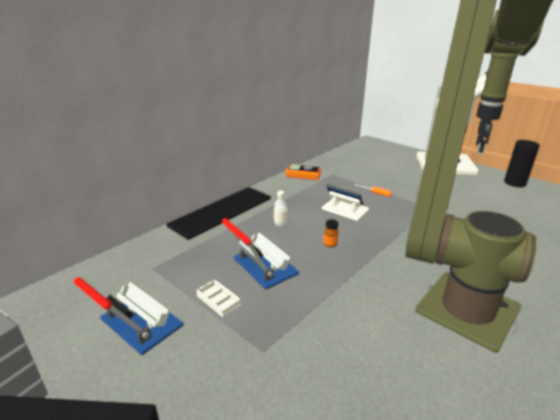

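The top view shows the white stand with the phone at about (391,224). There are two jigs: one at (232,234) and one at (105,212). The base projects to about (315,419), so the jig at (232,234) is the nearer one and the one meant. I'll move the wrist camera over the stand first.

```bash
cat > h.py <<'E'
from rig import *
import cv2,numpy as np,pickle
from scipy.spatial.transform import Rotation as R
from scipy.optimize import minimize
np.set_printoptions(precision=4,suppress=True)
def pose():
    s=sense(); return np.array(s['tcp_pos']),R.from_quat(s['orientation'])
def go(p,Rt,frm=None):
    p0,R0=frm or pose()
    return (R0.inv().apply(np.array(p)-p0)).round(4), (R0.inv()*Rt).as_rotvec(degrees=True).round(1)
def axes(z,y):  # tool rotation from z and y axes
    z=np.array(z)/np.linalg.norm(z); y=np.array(y,float); y-=z*(y@z); y/=np.linalg.norm(y)
    return R.from_matrix(np.c_[np.cross(y,z),y,z])
DOWN=axes([0,0,-1],[0,-1,0])
def shot(name='wrist',save=None):
    p0,R0=pose(); p=camera(name)
    if name=='wrist':
        T=np.eye(4);T[:3,:3]=R0.as_matrix();T[:3,3]=p0
        p['camera_from_world']=np.linalg.inv(T@p['tool_from_camera'])
    if save:
        cv2.imwrite(f'pics/{save}.png',p['color'][:,:,::-1])
        pickle.dump({k:p[k] for k in('color','K','camera_from_world')},open(f'pics/{save}.pkl','wb'))
    return p
def load(n): return pickle.load(open(f'pics/{n}.pkl','rb'))
def proj(p,X):
    c=np.asarray(X)@p['camera_from_world'][:3,:3].T+p['camera_from_world'][:3,3]
    q=c@p['K'].T; return q[:,:2]/q[:,2:]
E
python3 -c "
from h import *
print(go([.57,-.26,.30],DOWN))"
```

```text
(array([ 0.4406, -0.1296, -0.0687]), array([-0. , -0. , 20.8]))
```

Call:
{"name": "jog_arm", "arguments": {"offset": [[0.44, -0.13, -0.069], [0.44, -0.13, -0.069], [0.44, -0.13, -0.069], [0.44, -0.13, -0.069], [0.44, -0.13, -0.069], [0.44, -0.13, -0.069], [0.44, -0.13, -0.069], [0.44, -0.13, -0.069], [0.44, -0.13, -0.069], [0.44, -0.13, -0.069], [0.44, -0.13, -0.069]], "delta_rot": [[0, 0, 20.8], [0, 0, 20.8], [0, 0, 20.8], [0, 0, 20.8], [0, 0, 20.8], [0, 0, 20.8], [0, 0, 20.8], [0, 0, 20.8], [0, 0, 20.8], [0, 0, 20.8], [0, 0, 20.8]]}}

```text
time_s: 2.88
tcp_pos: [0.5681, -0.2607, 0.3001]
orientation: [1.0, -0.001, -0.0, -0.0]
contact_force: [0.2, -0.8, 0.0]
width: 0.085
finger_force: 0.0
```

```bash
python3 -c "
from h import *
print(pose()[0],pose()[1].as_matrix()); print(sense()['joints'])
p=shot('wrist','w1')
for t in ['phone','stand','press']: print(t,[(np.round(d['bbox']).tolist(),round(d['p'],2)) for d in search_frame(p,t)])
"
```

```text
[ 0.5681 -0.2607  0.3001] [[ 1.     -0.0017 -0.001 ]
 [-0.0017 -1.      0.0001]
 [-0.001  -0.0001 -1.    ]]
[-0.4975  0.337   1.2867 -0.0004  1.5188  1.075 ]
phone [([238.0, 209.0, 58.0, 126.0], 0.68)]
stand [([255.0, 192.0, 86.0, 111.0], 0.66)]
press []
```

Call:
{"name": "jog_arm", "arguments": {"offset": [[0, -0.12, 0], [0, -0.12, 0], [0, -0.12, 0], [0, -0.12, 0], [0, -0.12, 0]], "delta_rot": [[0, 0, 0], [0, 0, 0], [0, 0, 0], [0, 0, 0], [0, 0, 0]]}}

```text
time_s: 3.7
tcp_pos: [0.5694, -0.1413, 0.3003]
orientation: [1.0, -0.001, 0.0, 0.0]
contact_force: [-0.2, -0.9, 0.5]
width: 0.0858
finger_force: 0.0
```

```bash
python3 -c "
from h import *
print(pose()[0]); p=shot('wrist','w2')
"
```

```text
[ 0.5694 -0.1413  0.3003]
```

Call:
{"name": "jog_arm", "arguments": {"offset": [[0, -0.3, 0], [0, -0.3, 0], [0, -0.3, 0], [0, -0.3, 0], [0, -0.3, 0], [0, -0.3, 0], [0, -0.3, 0], [0, -0.3, 0]], "delta_rot": [[0, 0, 0], [0, 0, 0], [0, 0, 0], [0, 0, 0], [0, 0, 0], [0, 0, 0], [0, 0, 0], [0, 0, 0]]}}

```text
time_s: 4.75
tcp_pos: [0.5697, 0.1584, 0.3002]
orientation: [1.0, -0.001, -0.0, 0.0]
contact_force: [-0.3, -0.5, 0.4]
width: 0.0855
finger_force: 0.0
```

```bash
python3 -c "
from h import *
print(pose()[0]); p=shot('wrist','w3')
"
```

```text
[0.5697 0.1584 0.3002]
```

Call:
{"name": "jog_arm", "arguments": {"offset": [[0, -0.12, 0], [0, -0.12, 0], [0, -0.12, 0], [0, -0.12, 0], [0, -0.12, 0]], "delta_rot": [[0, 0, 0], [0, 0, 0], [0, 0, 0], [0, 0, 0], [0, 0, 0]]}}

```text
time_s: 5.42
tcp_pos: [0.5696, 0.2784, 0.3004]
orientation: [1.0, -0.001, -0.0, 0.0]
contact_force: [-0.1, -0.0, -0.2]
width: 0.0853
finger_force: 0.0
```

```bash
python3 -c "
from h import *
print(pose()[0],sense()['time_s']); p=shot('wrist','w4')
a=load('w1')['color'];b=load('w4')['color']
m=np.vstack([a[60:360,:],b[60:360,:]])
cv2.imwrite('pics/m1.png',cv2.resize(m,None,fx=1,fy=1)[:,:,::-1])
"
```

```text
[0.5696 0.2784 0.3004] 5.425
```

View pics/m1.png

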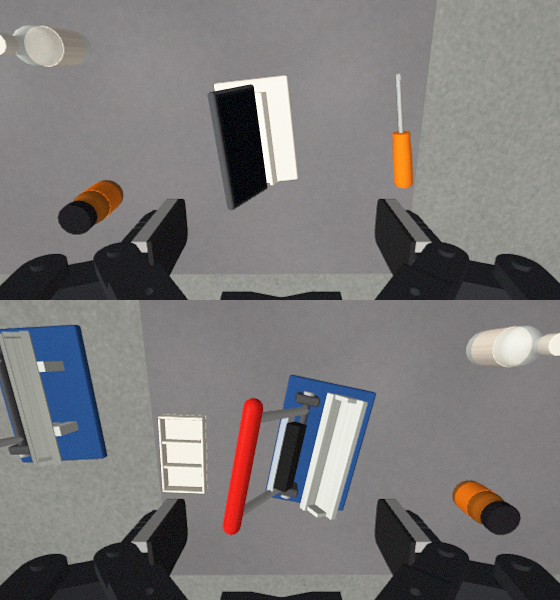

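The upper half (w1) shows the phone screen facing right, towards world -y, with the stand's lip at about (268,195). So the stand's front is at -y. The lower half (w4) shows the near jig with its blue base at about (325,445), the red bar at about (243,465) on the world +y side, and the tray at its left. The far look-alike jig at (50,390) is off the mat. Next I'll fit box models to these views.

```bash
cat > fit.py <<'E'
from h import *
def box(x0,x1,y0,y1,z0,z1): return np.array([[x,y,z] for x in(x0,x1) for y in(y0,y1) for z in(z0,z1)])
def hullmask(pts,sc=4):
    m=np.zeros((420*sc,560*sc),np.uint8); h=cv2.convexHull(((pts+.5)*sc-.5).round().astype(np.int32)); cv2.fillConvexPoly(m,h,1); return m
def comp(mask,c):
    n,l,st,ce=cv2.connectedComponentsWithStats(mask.astype(np.uint8)); 
    ok=[i for i in range(1,n) if st[i,4]>60 and np.hypot(*(ce[i]-c))<70]
    ys,xs=np.where(np.isin(l,ok)); return np.c_[xs,ys].astype(float)
def iou(a,b): return (a&b).sum()/(a|b).sum()
def fit(model,views,x0,step):
    f=lambda v:-np.mean([iou(hullmask(proj(p,model(v))),h) for p,h in views])
    x0=np.array(x0,float)
    for k in (1,.3):
        S=np.vstack([x0]+[x0+k*np.eye(len(x0))[i]*step[i] for i in range(len(x0))])
        r=minimize(f,x0,method='Nelder-Mead',options=dict(initial_simplex=S,xatol=1e-4,fatol=1e-5,maxiter=300)); x0=r.x
    return r.x,r.fun
def W(v,z,B): return R.from_euler('z',v[2]).apply(B)+[v[0],v[1],z]
E
cat > run.py <<'E'
from fit import *
def hm(p,mask,c): return hullmask(comp(mask,c))
D={n:load(n) for n in('w1','w2','w3','w4')}
def hsv(p): return cv2.cvtColor(cv2.medianBlur(p['color'],3),cv2.COLOR_RGB2HSV).astype(int)
# press base
B=box(-.09,.09,-.05,.07,0,.012)
def blue(p): h=hsv(p); return (abs(h[...,0]-108)<12)&(h[...,1]>150)&(h[...,2]>50)
v0=[.51,.23,-.2]
pv=[]
for n in('w3','w4'):
    p=D[n]; c=proj(p,W(v0,.01,np.array([[0,.01,0]])))[0]; m=blue(p); q=comp(m,c); print(n,c,len(q),q.min(0),q.max(0)); pv.append((p,hullmask(q)))
print('press',fit(lambda v:W(v,0,B),pv,v0,[.01,.01,.1]))
for i in(0,1): print(i,fit(lambda v:W(v,0,B),pv[i:i+1],v0,[.01,.01,.1]))
# phone: v=x,y,yaw,z ; lean fixed
L=R.from_matrix(np.c_[[1,0,0],[0,.5736,.8192],[0,-.8192,.5736]])
P=L.apply(box(-.07,.07,-.035,.035,-.005,.005))
v0=[.53,-.2,-.12,.07]; ph=[]
for n in('w1','w2'):
    p=D[n]; c=proj(p,W(v0,v0[3],np.zeros((1,3))))[0]; h=hsv(p); g=h[...,2]<90; g[250:]=0
    q=comp(g,c); print(n,c,len(q),q.min(0),q.max(0)); ph.append((p,hullmask(q)))
M=lambda v:W(v,v[3],P)
print('phone',fit(M,ph,v0,[.01,.01,.1,.01]))
for n,i in(('w1',0),('w2',1)):
    pass
# stand base corners: white, fit hull over base + phone occluder not used; use right part
E
python3 run.py
```

```text
w3 [223.0997 211.5908] 3878 [194. 135.] [286. 269.]
w4 [307.6211 211.2803] 2796 [284. 135.] [374. 269.]
press (array([ 0.516 ,  0.2142, -0.1989]), np.float64(-0.854166845707812))
0 (array([ 0.5168,  0.2147, -0.1927]), np.float64(-0.8610902916032322))
1 (array([ 0.5167,  0.2154, -0.2003]), np.float64(-0.8463308001525777))
w1 [230.7633 209.7331] 4086 [212. 145.] [266. 249.]
w2 [328.3941 210.6528] 2594 [321. 146.] [355. 249.]
phone (array([ 0.5339, -0.2149,  0.1099,  0.0528]), np.float64(-0.8017038882137144))
```

```bash
sed -i 's/g\[250:\]=0/g[275:]=0; g[:,:195]=0; g[:,375:]=0/; s/v0=\[.53,-.2,-.12,.07\]/v0=[.53,-.2,.15,.07]/' run.py
cat >> run.py <<'E'
vp,_=fit(M,ph,v0,[.01,.01,.1,.01]); vb,_=fit(lambda v:W(v,0,B),pv,[.51,.23,-.2],[.01,.01,.1])
def draw(p,sets,r):
    x0,y0,w,h=r; im=cv2.resize(p['color'][y0:y0+h,x0:x0+w],None,fx=2.8,fy=2.8,interpolation=cv2.INTER_CUBIC)
    for X,c in sets:
        q=((proj(p,X)-[x0,y0]+.5)*2.8)
        for i in range(8):
            for b in(1,2,4):
                if not i&b: cv2.line(im,tuple(map(int,q[i])),tuple(map(int,q[i|b])),c,1)
    return im
a=draw(D['w1'],[(M(vp),(0,255,0))],(185,100,140,190)); b=draw(D['w4'],[(W(vb,0,B),(255,255,0))],(215,100,140,190))
cv2.imwrite('pics/m2.png',np.hstack([a,b])[:,:,::-1])
E
python3 run.py|grep -v '^[01]'
```

```text
w3 [223.0997 211.5908] 3878 [194. 135.] [286. 269.]
w4 [307.6211 211.2803] 2796 [284. 135.] [374. 269.]
press (array([ 0.516 ,  0.2142, -0.1989]), np.float64(-0.854166845707812))
w1 [230.7633 209.7331] 4450 [212. 145.] [266. 269.]
w2 [328.3941 210.6528] 2844 [321. 146.] [355. 269.]
phone (array([ 0.5342, -0.2161,  0.0964,  0.061 ]), np.float64(-0.8580090316175848))
```

View pics/m2.png

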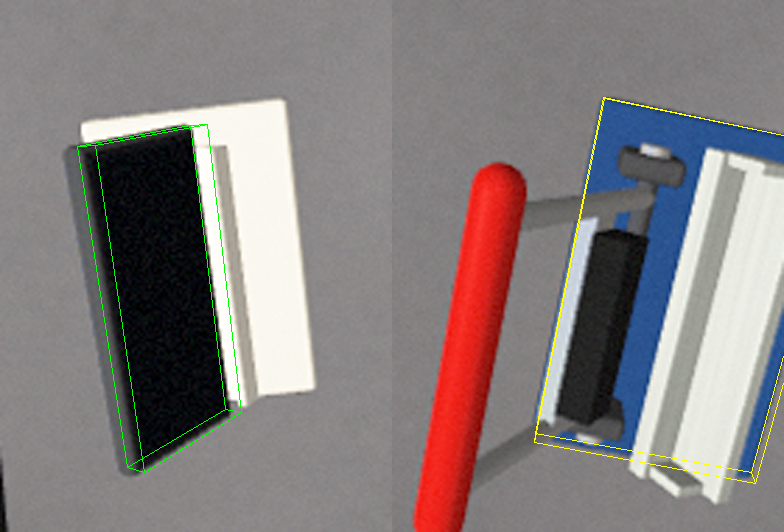

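The left crop shows that the phone fit misses its grey top frame, which runs from (68,148) to (125,473) in the crop. The right crop shows the jig base fit close to the blue edges. I'll refine the phone with a better mask and the jig with its red bar.

```bash
cat > run2.py <<'E'
from fit import *
import sys
D={n:load(n) for n in('w1','w2','w3','w4')}
def hsv(p): return cv2.cvtColor(cv2.medianBlur(p['color'],3),cv2.COLOR_RGB2HSV).astype(int)
print('row',D['w1']['color'][210,200:245:2].tolist())
# bar
th=np.linspace(0,2*np.pi,24)
bar=np.array([[x,.009*s*np.cos(t),.009*s*np.sin(t)] for x,s in((-.069,.55),(-.065,.85),(-.06,1),(.06,1),(.065,.85),(.069,.55)) for t in th])
pv=[]
for n in('w3','w4'):
    h=hsv(D[n]); m=((h[...,0]<6)|(h[...,0]>174))&(h[...,1]>150)&(h[...,2]>90); m[300:]=0
    q=comp(m,[np.mean(np.where(m)[1]),np.mean(np.where(m)[0])]); print(q.min(0),q.max(0)); pv.append((D[n],hullmask(q)))
Mb=lambda v:W(v,v[3],bar)
vb,f=fit(Mb,pv,[.53,.32,-.2,.159],[.01,.01,.1,.01]); print('bar4',vb,f)
Mb3=lambda v:W(v,.159,bar)
vb,f=fit(Mb3,pv,vb[:3],[.01,.01,.1]); print('bar3',vb,f)
for i in(0,1): print(fit(Mb3,pv[i:i+1],vb,[.01,.01,.1]))
o=np.array(vb[:2])-R.from_euler('z',vb[2]).apply([0,.101,0])[:2]; print('press origin from bar',o)
E
python3 run2.py
```

```text
row [[132, 131, 131], [134, 132, 134], [136, 134, 133], [134, 134, 135], [138, 133, 135], [139, 136, 134], [140, 138, 135], [139, 135, 139], [141, 137, 141], [89, 94, 103], [99, 99, 100], [88, 88, 90], [46, 43, 45], [18, 22, 23], [9, 12, 15], [0, 0, 3], [6, 7, 5], [0, 0, 0], [10, 9, 9], [1, 4, 0], [6, 6, 7], [0, 0, 14], [15, 12, 17]]
[101. 159.] [129. 294.]
[223. 158.] [262. 294.]
bar4 [ 0.5366  0.3154 -0.2089  0.1585] -0.9686303416223201
bar3 [ 0.5363  0.3154 -0.2081] -0.9642087712166786
(array([ 0.5365,  0.3151, -0.2058]), np.float64(-0.966587265821155))
(array([ 0.5363,  0.3154, -0.2081]), np.float64(-0.968007986119364))
press origin from bar [0.5155 0.2165]
```

```bash
cat > run3.py <<'E'
from fit import *
D={n:load(n) for n in('w1','w2','w3','w4')}
L=R.from_matrix(np.c_[[1,0,0],[0,.5736,.8192],[0,-.8192,.5736]])
P=L.apply(box(-.07,.07,-.035,.035,-.005,.005))
v0=[.53,-.2,.15,.07]; ph=[]; sv=[]
Sm=np.vstack([box(-.075,.075,-.05,.05,0,.01)])
for n in('w1','w2'):
    p=D[n]; c=proj(p,W(v0,v0[3],np.zeros((1,3))))[0]; h=cv2.medianBlur(p['color'],3).max(2); g=h<118
    g[:100]=0; g[275:]=0; g[:,:195]=0; g[:,375:]=0
    g=cv2.morphologyEx(g.astype(np.uint8),cv2.MORPH_OPEN,np.ones((5,5)))
    q=comp(g,c); print(n,c,len(q),q.min(0),q.max(0)); ph.append((p,hullmask(q)))
    w=cv2.medianBlur(p['color'],3).min(2)>185; w[:120]=0;w[275:]=0;w[:,:195]=0;w[:,375:]=0
    q=comp(w,c); print(' white',q.min(0),q.max(0)); sv.append((p,hullmask(np.vstack([q]))))
M=lambda v:W(v,v[3],P)
vp,f=fit(M,ph,v0,[.01,.01,.1,.01]); print('phone4',vp,f)
M3=lambda v:W(v,.0715,P)
v3,f=fit(M3,ph,vp[:3],[.01,.01,.1]); print('phone3',v3,f)
for i in(0,1): print(fit(M3,ph[i:i+1],v3,[.01,.01,.1]))
ps=W(v3,0,np.array([[0,-.016,0]]))[0]; print('stand guess',ps)
pr=[.5157,.216,-.206]
C=R.from_matrix(np.c_[[1,0,0],[0,-.5736,.8192],[0,.8192,.5736]])  # press: x, up slope, out
def cr(B): return W(pr,0,C.apply(B)+[0,0,.04])
th=np.linspace(0,2*np.pi,16)
S=[(W(pr,0,box(-.09,.09,-.05,.07,0,.012)),(255,255,0)),(cr(box(-.074,.074,0,.034,-.008,0)),(0,255,0)),(cr(box(-.074,.074,0,.005,.018,.022)),(255,0,255)),
   (W(pr,0,box(-.069,.069,.092,.110,.15,.168)),(0,255,255))]
Q=[(M3(v3),(0,255,0)),(W([ps[0],ps[1],v3[2]],0,Sm),(255,0,0))]
def draw(p,sets,r,k=2.7):
    x0,y0,w,h=r; im=cv2.resize(p['color'][y0:y0+h,x0:x0+w],None,fx=k,fy=k,interpolation=cv2.INTER_CUBIC)
    for X,c in sets:
        q=((proj(p,X)-[x0,y0]+.5)*k)
        for i in range(8):
            for b in(1,2,4):
                if not i&b: cv2.line(im,tuple(map(int,q[i])),tuple(map(int,q[i|b])),c,1)
    return im
a=draw(D['w1'],Q,(190,120,125,165)); b=draw(D['w4'],S,(220,120,160,180))
h=min(a.shape[0],b.shape[0]); cv2.imwrite('pics/m3.png',np.hstack([a[:h],b[:h]])[:,:,::-1])
E
python3 run3.py
```

```text
w1 [230.7633 209.7331] 5058 [208. 145.] [266. 269.]
 white [214. 136.] [296. 244.]
w2 [328.3941 210.6528] 3541 [319. 146.] [355. 270.]
 white [302. 137.] [374. 246.]
phone4 [ 0.5345 -0.2122  0.1086  0.0663] -0.9480790462556182
phone3 [ 0.5347 -0.2126  0.0956] -0.9330465206073411
(array([ 0.5348, -0.2126,  0.0951]), np.float64(-0.94418900920725))
(array([ 0.5347, -0.2127,  0.0939]), np.float64(-0.9239792685502608))
stand guess [ 0.5362 -0.2285  0.    ]Traceback (most recent call last):
  File "run3.py", line 21, in <module>
    C=R.from_matrix(np.c_[[1,0,0],[0,-.5736,.8192],[0,.8192,.5736]])  # press: x, up slope, out
  File "scipy/spatial/transform/_rotation.pyx", line 1143, in scipy.spatial.transform._rotation.Rotation.from_matrix
ValueError: Non-positive determinant (left-handed or null coordinate frame) in rotation matrix 0: [[ 1.      0.      0.    ]
 [ 0.     -0.5736  0.8192]
 [ 0.      0.8192  0.5736]].
```

```bash
python3 - <<'E'
s=open('run3.py').read()
s=s.replace("C=R.from_matrix(np.c_[[1,0,0],[0,-.5736,.8192],[0,.8192,.5736]])","C=np.c_[[1,0,0],[0,-.5736,.8192],[0,.8192,.5736]]").replace("C.apply(B)","B@C.T")
s=s.replace("ps=W(v3","""Pb=box(-.07,.07,-.035,.035,-.005,.005)
M5=lambda v:W(v,v[3],R.from_euler('x',v[4]).apply(Pb))
v5,f=fit(M5,ph,[*vp,.96],[.005,.005,.05,.005,.05]); print('phone5',v5,f)
ps=W(v3""").replace("Q=[(M3(v3)","Q=[(M5(v5)")
open('run3.py','w').write(s)
E
python3 run3.py|grep phone
```

```text
phone4 [ 0.5345 -0.2122  0.1086  0.0663] -0.9480790462556182
phone3 [ 0.5347 -0.2126  0.0956] -0.9330465206073411
phone5 [ 0.5349 -0.2121  0.1063  0.0708  1.0094] -0.9726055593473485
```

View pics/m3.png

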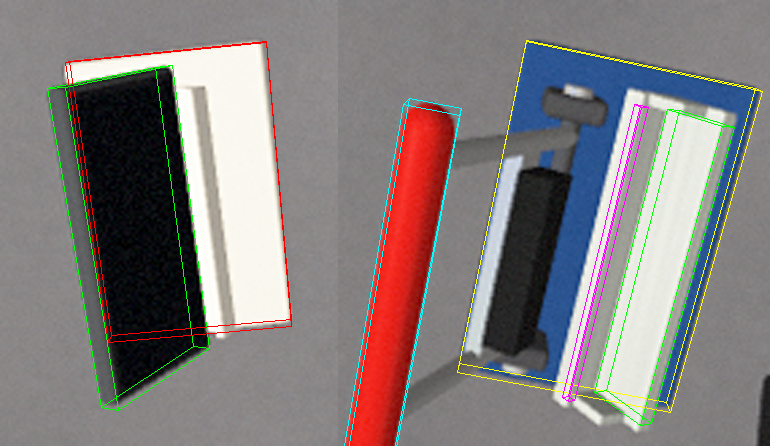

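The phone fit is good: its centre height is 0.0708 m against 0.0715 m from the text. The jig's base, bar and cradle outlines line up with the near jig. Next I'll go to the pre-grasp pose.

```bash
cat >> h.py <<'E'
PH=np.array([.5349,-.2121,.0710]); YW=.106; LEAN=.97
RP=R.from_euler('z',YW)*R.from_euler('x',LEAN); px,py,pz=RP.as_matrix().T
GR=axes(-py,pz)
PR=np.array([.5157,.216,0]); RJ=R.from_euler('z',-.206)
up=RJ.apply([0,-.5736,.8192]); out=RJ.apply([0,.8192,.5736]); jx=RJ.apply([1,0,0])
SEAT=PR+RJ.apply([0,-.016,.0715])
GJ=axes(-up,-out)
K=.005   # TCP is K up the slope from phone centre
E
python3 -c "
from h import *
pre=PH+py*(K+.10); print(pre,go(pre,GR)); print('then',GR.inv().apply(PH+py*K-pre))
print(GR.as_matrix(),GJ.as_matrix())
"
```

```text
[ 0.5286 -0.1531  0.1576] (array([-0.04  ,  0.4315,  0.143 ]), array([-34.4,   1.9,  -6. ]))
then [-0.  -0.   0.1]
[[ 0.9944  0.0873  0.0598]
 [ 0.1058 -0.8203 -0.5621]
 [-0.      0.5653 -0.8249]] [[ 0.9789 -0.1676  0.1173]
 [-0.2045 -0.8018  0.5614]
 [ 0.     -0.5736 -0.8192]]
```

Call:
{"name": "jog_arm", "arguments": {"offset": [[-0.04, 0.4315, 0.143], [-0.04, 0.4315, 0.143], [-0.04, 0.4315, 0.143], [-0.04, 0.4315, 0.143], [-0.04, 0.4315, 0.143], [-0.04, 0.4315, 0.143], [-0.04, 0.4315, 0.143], [-0.04, 0.4315, 0.143], [-0.04, 0.4315, 0.143], [-0.04, 0.4315, 0.143], [-0.04, 0.4315, 0.143]], "delta_rot": [[-34.4, 1.9, -6.0], [-34.4, 1.9, -6.0], [-34.4, 1.9, -6.0], [-34.4, 1.9, -6.0], [-34.4, 1.9, -6.0], [-34.4, 1.9, -6.0], [-34.4, 1.9, -6.0], [-34.4, 1.9, -6.0], [-34.4, 1.9, -6.0], [-34.4, 1.9, -6.0], [-34.4, 1.9, -6.0]], "fingers": 0.2, "squeeze": 35}}

```text
time_s: 6.85
tcp_pos: [0.5305, -0.15, 0.158]
orientation: [0.954, 0.052, 0.017, 0.295]
contact_force: [-0.4, -0.8, -0.2]
width: 0.0513
finger_force: 0.0
```

```bash
python3 -c "
from h import *
print(pose()[0],sense()['joints'],sense()['width'],go(PH+py*K,GR))
p=shot('wrist','w5'); pts=proj(p,np.vstack([PH+RP.apply([[a,.035,c] for a in(-.07,.07) for c in(-.005,.005)]),PH+RP.apply([[a,-.035,.005] for a in(-.07,.07)])]))
im=p['color'].copy()
for q in pts: cv2.circle(im,tuple(map(int,q.round())),3,(0,255,0),1)
cv2.imwrite('pics/v5.png',im[:,:,::-1])
"
```

```text
[ 0.5305 -0.15    0.158 ] [ 0.0322  0.3686  1.823  -0.7187  1.0272  1.9015] 0.05132456742008405 (array([-0.0026,  0.0022,  0.1019]), array([ 0. , -0.2,  0.1]))
```

View pics/v5.png

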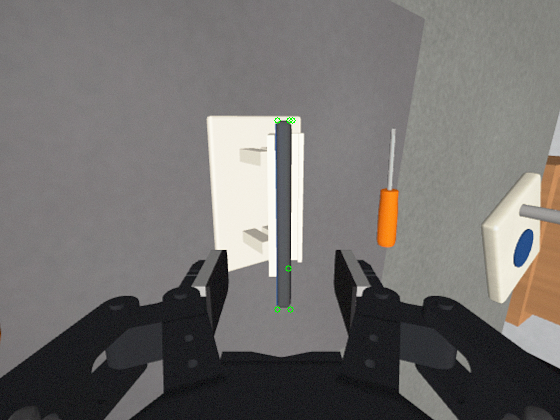

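The predicted corners (green) sit on the phone's top edge, columns 278–292 and rows 120–309, midway between the pads. I'll advance and grip.

Call:
{"name": "jog_arm", "arguments": {"offset": [[0, 0, 0.03], [0, 0, 0.06], [0, 0, 0.085], [0, 0, 0.1], [0, 0, 0.1], [0, 0, 0.1]], "delta_rot": [[0, 0, 0], [0, 0, 0], [0, 0, 0], [0, 0, 0], [0, 0, 0], [0, 0, 0]]}}

```text
time_s: 7.65
tcp_pos: [0.5361, -0.2071, 0.0755]
orientation: [0.954, 0.052, 0.017, 0.296]
contact_force: [0.5, 0.5, -0.2]
width: 0.0509
finger_force: 0.0
```

Call:
{"name": "jog_arm", "arguments": {"offset": [[0, 0, 0], [0, 0, 0], [0, 0, 0], [0, 0, 0], [0, 0, 0], [0, 0, 0], [0, 0, 0]], "delta_rot": [[0, 0, 0], [0, 0, 0], [0, 0, 0], [0, 0, 0], [0, 0, 0], [0, 0, 0], [0, 0, 0]], "fingers": -1, "squeeze": 50}}

```text
time_s: 8.52
tcp_pos: [0.536, -0.2082, 0.0762]
orientation: [0.953, 0.052, 0.017, 0.297]
contact_force: [-0.3, 0.6, 6.3]
width: 0.0091
finger_force: 52.4
```

Call:
{"name": "jog_arm", "arguments": {"offset": [[0, 0, -0.01], [0, 0, -0.03], [0, 0, -0.07], [0, 0, -0.12], [0, 0, -0.16], [0, 0, -0.2], [0, 0, -0.22], [0, 0, -0.22], [0, 0, -0.22]], "delta_rot": [[0, 0, 0], [0, 0, 0], [0, 0, 0], [0, 0, 0], [0, 0, 0], [0, 0, 0], [0, 0, 0], [0, 0, 0], [0, 0, 0]]}}

```text
time_s: 9.65
tcp_pos: [0.5211, -0.084, 0.2552]
orientation: [0.954, 0.052, 0.015, 0.295]
contact_force: [0.2, 0.5, -1.5]
width: 0.0095
finger_force: 51.6
```

```bash
python3 -c "
from h import *
print(pose()[0],sense()['width'],sense()['finger_force'],sense()['contact_force'])
# commanded pose assumed
cmd=(PH+py*(K+.22),GR)
w=SEAT+up*(K+.22)
print(w,go(w,GJ),SEAT,up,out,jx)
"
```

```text
[ 0.5211 -0.084   0.2552] 0.009454220518009497 51.628602147102356 [ 0.2468  0.4933 -1.528 ]
[0.486  0.074  0.2558] (array([-0.0178, -0.1324, -0.0914]), array([68.8,  0.2, 19.1])) [0.5124 0.2003 0.0715] [-0.1173 -0.5615  0.8192] [0.1676 0.8019 0.5736] [ 0.9789 -0.2045  0.    ]
```

Call:
{"name": "jog_arm", "arguments": {"offset": [[-0.018, -0.132, -0.091], [-0.018, -0.132, -0.091], [-0.018, -0.132, -0.091], [-0.018, -0.132, -0.091], [-0.018, -0.132, -0.091], [-0.018, -0.132, -0.091], [-0.018, -0.132, -0.091], [-0.018, -0.132, -0.091], [-0.018, -0.132, -0.091], [-0.018, -0.132, -0.091], [-0.018, -0.132, -0.091], [-0.018, -0.132, -0.091]], "delta_rot": [[10, 0, 2.8], [20, 0, 5.5], [30, 0, 8.3], [40, 0.1, 11.1], [49, 0.1, 13.6], [58, 0.2, 16.1], [65, 0.2, 18], [68.8, 0.2, 19.1], [68.8, 0.2, 19.1], [68.8, 0.2, 19.1], [68.8, 0.2, 19.1], [68.8, 0.2, 19.1]]}}

```text
time_s: 11.15
tcp_pos: [0.4867, 0.0741, 0.257]
orientation: [0.949, -0.097, 0.032, -0.299]
contact_force: [-0.9, 0.3, -1.3]
width: 0.009
finger_force: 51.5
```

```bash
cat > chk.py <<'E'
from h import *
import sys
p0,R0=pose(); print(p0,sense()['joints'],sense()['width'],sense()['contact_force'])
d=p0-(SEAT+up*K); print('rel seat: x %.4f up %.4f out %.4f'%(d@jx,d@up,d@out)); print(go(SEAT+up*K,GJ))
p=shot('wrist',sys.argv[1])
# held phone (nominal) + press outlines
c=p0-R0.apply([0,0,-1])*K; 
im=p['color'].copy()
def dot(X,col):
    for q in proj(p,np.atleast_2d(X)):
        if abs(q).max()<2000: cv2.circle(im,tuple(map(int,q.round())),3,col,1)
A=R0.as_matrix(); dot([c+A@[a,b,e] for a in(-.07,.07) for b in(-.005,.005) for e in(-.035,.035)],(0,255,0))
S=SEAT-up*.035-out*.005
dot([S+jx*a+up*.034 for a in(-.074,.074)],(255,255,0)); dot([S+jx*a+up*.005+out*.018 for a in(-.074,.074)],(255,0,255))
dot([S+jx*a+up*.024+out*.009 for a in(-.074,.074)],(0,255,255))
dot([PR+RJ.apply([a,b,.012]) for a in(-.09,.09) for b in(-.05,.07)],(255,255,0))
cv2.imwrite(f'pics/{sys.argv[1]}.png',im[:,:,::-1])
E
python3 chk.py w6
```

```text
[0.4867 0.0741 0.257 ] [-0.3852  0.1895  1.7905  0.6189  1.3348  1.1858] 0.008988193186391867 [-0.8854  0.3031 -1.336 ]
rel seat: x 0.0007 up 0.2208 out 0.0008
(array([-0.001 ,  0.0007,  0.2208]), array([ 0. , -0.1,  0.2]))
```

View pics/w6.png

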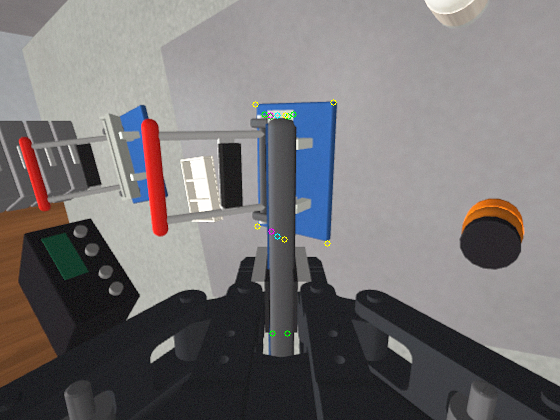

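The phone is held centred between the pads, with its far top end at (281,118). The jig markers agree with the jig: base corners at (256,104), (333,103), (327,243) and (257,226). The far look-alike jig is at the left, around (130,160). I'll correct for the measured grasp offset and then descend.

```bash
python3 -c "
from h import *
Rg=R.from_quat([0.953,0.052,0.017,0.297]); o=Rg.inv().apply(PH-[.536,-.2082,.0762]); print('phone in tool',o)
o[1]=0
for u in(.06,.03,.0):
    t=SEAT+up*u+out*.003-GJ.apply(o); print(u,go(t,GJ))
"
```

```text
phone in tool [-0.0015  0.0001  0.0064]
0.06 (array([ 0.0006, -0.0023,  0.1594]), array([ 0. , -0.1,  0.2]))
0.03 (array([ 0.0005, -0.0023,  0.1894]), array([ 0. , -0.1,  0.2]))
0.0 (array([ 0.0005, -0.0023,  0.2194]), array([ 0. , -0.1,  0.2]))
```

Call:
{"name": "jog_arm", "arguments": {"offset": [[0, -0.002, 0.04], [0.0005, -0.002, 0.09], [0.0005, -0.002, 0.135], [0.0005, -0.002, 0.165], [0.0005, -0.002, 0.18], [0.0005, -0.002, 0.185], [0.0005, -0.002, 0.185]], "delta_rot": [[0, 0, 0], [0, 0, 0.2], [0, 0, 0.2], [0, 0, 0.2], [0, 0, 0.2], [0, 0, 0.2], [0, 0, 0.2]]}}

```text
time_s: 12.08
tcp_pos: [0.5102, 0.1787, 0.1068]
orientation: [0.949, -0.099, 0.032, -0.299]
contact_force: [-0.4, -0.8, -1.8]
width: 0.0091
finger_force: 51.4
```

```bash
sed -i 's/^c=p0.*/c=p0+R0.apply([-.0015,0,.0064])/' chk.py; python3 chk.py w7; python3 -c "
from h import *
p=shot('side','s7'); im=p['color']; c=im[215:300,210:320]
cv2.imwrite('pics/s7c.png',cv2.resize(c,None,fx=4,fy=4,interpolation=cv2.INTER_CUBIC)[:,:,::-1])
a=cv2.imread('pics/w7.png')
b=cv2.resize(cv2.imread('pics/s7c.png'),(400,309)); m=np.zeros((600,800,3),np.uint8); m[:309,400:]=b; m[:300,:400]=cv2.resize(a,(400,300)); m[300:,:]=0
t=cv2.resize(a[60:300,180:380],(333,400))[:290]; m[310:600,0:333]=t
cv2.imwrite('pics/m7.png',m)
"
```

```text
[0.5102 0.1787 0.1068] [-0.1539  0.4041  1.9706  0.8101  0.9116  1.0654] 0.00909909103857582 [-0.3717 -0.8346 -1.8194]
rel seat: x 0.0022 up 0.0363 out 0.0025
(array([-0.0023,  0.0025,  0.0363]), array([ 0. , -0.2, -0.1]))
```

View pics/m7.png

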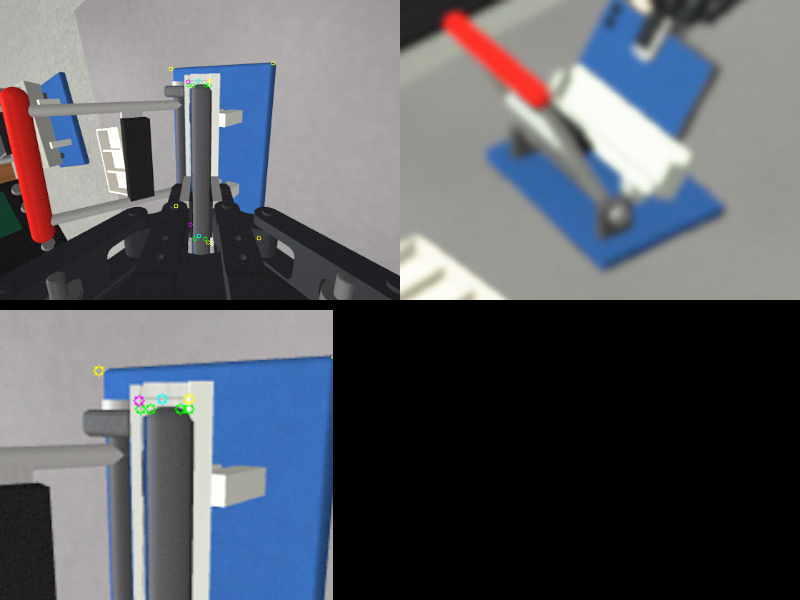

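The phone is just above the cradle with its blue back towards the lever. It lies between the lip and the backrest, with an even gap at the far cheek. I'll lower it in steps.

Call:
{"name": "jog_arm", "arguments": {"offset": [[0, 0, 0.01], [0, 0, 0.018], [0, 0, 0.024], [0, 0, 0.026], [0, 0, 0.026]], "delta_rot": [[0, 0, 0], [0, 0, 0], [0, 0, 0], [0, 0, 0], [0, 0, 0]]}}

```text
time_s: 12.8
tcp_pos: [0.5125, 0.1936, 0.0847]
orientation: [0.949, -0.099, 0.031, -0.299]
contact_force: [-0.3, -0.9, -1.7]
width: 0.009
finger_force: 51.5
```

Call:
{"name": "jog_arm", "arguments": {"offset": [[0, 0, 0.001], [0, 0, 0.002], [0, 0, 0.003], [0, 0, 0.003]], "delta_rot": [[0, 0, 0], [0, 0, 0], [0, 0, 0], [0, 0, 0]]}}

```text
time_s: 13.3
tcp_pos: [0.513, 0.1951, 0.0825]
orientation: [0.949, -0.099, 0.031, -0.299]
contact_force: [0.2, -0.9, -1.3]
width: 0.0091
finger_force: 51.5
```

Call:
{"name": "jog_arm", "arguments": {"offset": [[0, 0, 0.0015], [0, 0, 0.003], [0, 0, 0.004], [0, 0, 0.004], [0, 0, 0.004]], "delta_rot": [[0, 0, 0], [0, 0, 0], [0, 0, 0], [0, 0, 0], [0, 0, 0]]}}

```text
time_s: 13.92
tcp_pos: [0.5135, 0.1973, 0.0792]
orientation: [0.949, -0.099, 0.031, -0.299]
contact_force: [0.2, 0.0, -1.6]
width: 0.009
finger_force: 51.5
```

Call:
{"name": "jog_arm", "arguments": {"offset": [[0, 0, 0.001], [0, 0, 0.002], [0, 0, 0.002]], "delta_rot": [[0, 0, 0], [0, 0, 0], [0, 0, 0]]}}

```text
time_s: 14.3
tcp_pos: [0.5137, 0.1985, 0.0775]
orientation: [0.949, -0.099, 0.031, -0.299]
contact_force: [0.2, 0.4, -1.2]
width: 0.0092
finger_force: 51.5
```

Call:
{"name": "jog_arm", "arguments": {"offset": [[0, 0, 0.001], [0, 0, 0.002], [0, 0, 0.002]], "delta_rot": [[0, 0, 0], [0, 0, 0], [0, 0, 0]]}}

```text
time_s: 14.68
tcp_pos: [0.5139, 0.1987, 0.0773]
orientation: [0.949, -0.099, 0.032, -0.299]
contact_force: [-5.3, -13.5, 14.0]
width: 0.0092
finger_force: 54.6
```

Call:
{"name": "jog_arm", "arguments": {"offset": [[0, 0, 0.0005], [0, 0, 0.001], [0, 0, 0.001]], "delta_rot": [[0, 0, 0], [0, 0, 0], [0, 0, 0]]}}

```text
time_s: 15.05
tcp_pos: [0.5139, 0.1987, 0.0773]
orientation: [0.949, -0.099, 0.033, -0.299]
contact_force: [-8.8, -18.5, 23.4]
width: 0.0093
finger_force: 56.5
```

Call:
{"name": "jog_arm", "arguments": {"offset": [[0, 0, -0.001], [0, 0, -0.0022], [0, 0.001, -0.0022], [0, 0.002, -0.0022], [0, 0.002, -0.0022]], "delta_rot": [[0, 0, 0], [0, 0, 0], [0, 0, 0], [0, 0, 0], [0, 0, 0]]}}

```text
time_s: 15.68
tcp_pos: [0.5139, 0.1981, 0.077]
orientation: [0.948, -0.099, 0.032, -0.3]
contact_force: [-1.9, -2.5, 10.1]
width: 0.0088
finger_force: 53.1
```

Call:
{"name": "jog_arm", "arguments": {"offset": [[0, 0.001, -0.0005], [0, 0.002, -0.0005], [0, 0.002, -0.0005]], "delta_rot": [[0, 0, 0], [0, 0, 0], [0, 0, 0]]}}

```text
time_s: 16.05
tcp_pos: [0.5137, 0.1972, 0.0764]
orientation: [0.948, -0.099, 0.031, -0.301]
contact_force: [0.6, 5.6, 7.0]
width: 0.009
finger_force: 52.0
```

Call:
{"name": "jog_arm", "arguments": {"offset": [[0, 0, 0], [0, 0, 0], [0, 0, 0], [0, 0, 0]], "delta_rot": [[0, 0, 0], [0, 0, 0], [0, 0, 0], [0, 0, 0]], "fingers": -0.3}}

```text
time_s: 16.55
tcp_pos: [0.513, 0.1952, 0.0748]
orientation: [0.949, -0.099, 0.031, -0.299]
contact_force: [-0.0, -0.2, 0.7]
width: 0.0302
finger_force: 0.0
```

```bash
python3 chk.py w8
```

```text
[0.513  0.1952 0.0748] [-0.1176  0.4625  1.9948  0.8741  0.8394  1.0079] 0.030170258396863808 [-0.0193 -0.1537  0.6848]
rel seat: x 0.0016 up 0.0005 out -0.0021
(array([-0.0016, -0.0021,  0.0005]), array([ 0. , -0.1, -0.1]))
```

Call:
{"name": "jog_arm", "arguments": {"offset": [[0, 0, -0.01], [0, 0, -0.03], [0, 0, -0.06], [0, 0, -0.1], [0, 0, -0.14], [0, 0, -0.18], [0, 0, -0.18], [0, 0, -0.18]], "delta_rot": [[0, 0, 0], [0, 0, 0], [0, 0, 0], [0, 0, 0], [0, 0, 0], [0, 0, 0], [0, 0, 0], [0, 0, 0]]}}

```text
time_s: 17.6
tcp_pos: [0.4911, 0.0944, 0.2223]
orientation: [0.949, -0.099, 0.031, -0.299]
contact_force: [-0.4, -0.4, -0.0]
width: 0.03
finger_force: 0.0
```

Run:
```python
from fit import *
p0,R0=pose(); print(p0,sense()['contact_force'])
p=shot('wrist','w9'); im=p['color'].copy()
RS=R.from_matrix(np.c_[jx,up,-np.cross(up,jx)]) if 0 else None
X=np.array([SEAT+jx*a+up*b+out*c for a in(-.07,.07) for b in(-.035,.035) for c in(-.005,.005)])
q=proj(p,X)
for i in range(8):
    for b in(1,2,4):
        if not i&b: cv2.line(im,tuple(map(int,q[i].round())),tuple(map(int,q[i|b].round())),(0,255,0),1)
x0,y0=np.maximum(q.min(0).astype(int)-60,0); x1,y1=q.max(0).astype(int)+60
c=im[y0:y1,x0:x1]; k=min(800/c.shape[1],600/c.shape[0])
print(x0,y0,x1,y1); cv2.imwrite('pics/m9.png',cv2.resize(c,None,fx=k,fy=k)[:,:,::-1])
```

```text
[0.4911 0.0944 0.2223] [-0.419  -0.3554 -0.0335]
211 58 343 323
```

View pics/m9.png

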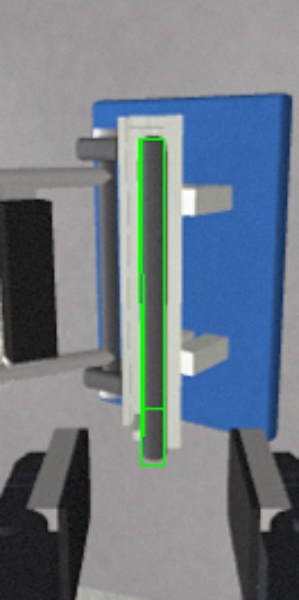

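The phone's top edge lies on the predicted seat outline (columns 143–165 in the crop), within 1–2 mm along its length, and it is released. Next I'll do the lever: fingers shut, tool vertical, in front of the bar.

```bash
cat >> h.py <<'E'
GV=axes([0,0,-1],RJ.apply([0,-1,0]))
def J(x,y,z): return PR+RJ.apply([x,y,z])
E
python3 -c "
from h import *
a=J(0,0,.30); b=J(0,.17,.30); c=J(0,.17,.145)
print(a,b,c)
for t in(a,b,c): print(go(t,GV))
"
```

```text
[0.5157 0.216  0.3   ] [0.5505 0.3824 0.3   ] [0.5505 0.3824 0.145 ]
(array([-0.0008, -0.1462,  0.0069]), array([-35. ,   0. ,  -0.2]))
(array([-0.0012, -0.2855,  0.1044]), array([-35. ,   0. ,  -0.2]))
(array([-0.001 , -0.1966,  0.2314]), array([-35. ,   0. ,  -0.2]))
```

Call:
{"name": "jog_arm", "arguments": {"offset": [[0, -0.06, -0.03], [-0.001, -0.1, -0.02], [-0.001, -0.146, 0.007], [-0.001, -0.146, 0.007], [-0.001, -0.2, 0.045], [-0.001, -0.25, 0.08], [-0.001, -0.2855, 0.1044], [-0.001, -0.2855, 0.1044], [-0.001, -0.2855, 0.1044], [-0.001, -0.25, 0.155], [-0.001, -0.22, 0.2], [-0.001, -0.1966, 0.2314], [-0.001, -0.1966, 0.2314], [-0.001, -0.1966, 0.2314], [-0.001, -0.1966, 0.2314]], "delta_rot": [[-10, 0, 0], [-20, 0, 0], [-30, 0, 0], [-35, 0, 0], [-35, 0, 0], [-35, 0, 0], [-35, 0, 0], [-35, 0, 0], [-35, 0, 0], [-35, 0, 0], [-35, 0, 0], [-35, 0, 0], [-35, 0, 0], [-35, 0, 0], [-35, 0, 0]], "fingers": -1}}

```text
time_s: 19.52
tcp_pos: [0.5531, 0.3826, 0.1486]
orientation: [0.995, -0.104, 0.002, -0.001]
contact_force: [-0.3, 0.3, 0.3]
width: 0.0002
finger_force: 0.0
```

```bash
cat > lev.py <<'E'
from h import *
p0,R0=pose(); print('press',RJ.inv().apply(p0-PR),'F',RJ.inv().apply(sense()['contact_force']),sense()['time_s'])
print((GV.inv()*R0).as_rotvec(degrees=True))
E
python3 lev.py
```

```text
press [0.0026 0.1707 0.1486] F [-0.3914  0.2142  0.3375] 19.525
[0.1828 0.234  0.1641]
```

Call:
{"name": "jog_arm", "arguments": {"offset": [[0, 0.02, 0], [0, 0.035, 0], [0, 0.042, 0.001], [0, 0.047, 0.001], [0, 0.052, 0], [0, 0.055, -0.002], [0, 0.055, -0.002]], "delta_rot": [[0, 0, 0], [0, 0, 0], [0, 0, 0], [0, 0, 0], [0, 0, 0], [0, 0, 0], [0, 0, 0]]}}

```text
time_s: 20.4
tcp_pos: [0.5408, 0.3293, 0.1485]
orientation: [0.995, -0.104, 0.001, -0.001]
contact_force: [0.4, 4.7, 4.0]
width: -0.0
finger_force: 2.4
```

```bash
python3 lev.py
python3 - <<'E'
from h import *
p=shot('wrist','w10')
cv2.imwrite('pics/m10.png',p['color'][:,:,::-1])
E
```

```text
press [0.0014 0.116  0.1485] F [-0.5223  4.6945  3.9982] 20.4
[0.1325 0.1034 0.1394]
```

View pics/m10.png

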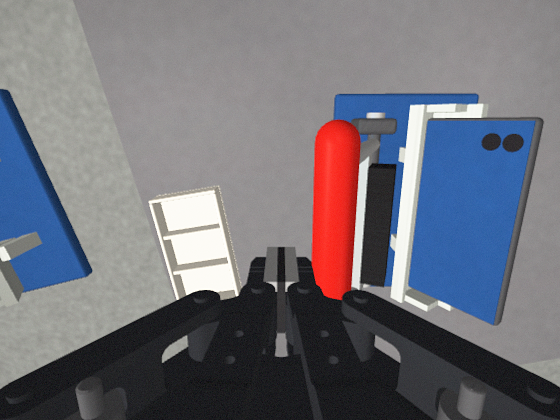

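The bar is against the finger at about (335,210), and the phone's blue back shows seated in the jig at about (475,210). I'll continue along the arc.

Call:
{"name": "jog_arm", "arguments": {"offset": [[0, 0.008, -0.003], [0, 0.022, -0.007], [0, 0.036, -0.009], [0, 0.05, -0.01], [0, 0.064, -0.009], [0, 0.0775, -0.007], [0, 0.091, -0.003], [0, 0.104, 0.0015], [0, 0.117, 0.0075], [0, 0.117, 0.0075]], "delta_rot": [[0, 0, 0], [0, 0, 0], [0, 0, 0], [0, 0, 0], [0, 0, 0], [0, 0, 0], [0, 0, 0], [0, 0, 0], [0, 0, 0], [0, 0, 0]]}}

```text
time_s: 21.7
tcp_pos: [0.5152, 0.2125, 0.1395]
orientation: [0.995, -0.105, -0.001, 0.001]
contact_force: [2.1, 4.6, 4.3]
width: -0.0001
finger_force: 2.4
```

```bash
python3 lev.py
```

```text
press [ 0.0002 -0.0036  0.1395] F [1.1272 4.9005 4.335 ] 21.7
[-0.0695 -0.0592  0.2118]
```

Call:
{"name": "jog_arm", "arguments": {"offset": [[0, 0.006, 0.003], [0, 0.012, 0.007], [0, 0.015, 0.009], [0, 0.015, 0.009]], "delta_rot": [[0, 0, 0], [0, 0, 0], [0, 0, 0], [0, 0, 0]]}}

```text
time_s: 22.2
tcp_pos: [0.5128, 0.1998, 0.1313]
orientation: [0.995, -0.104, 0.0, -0.001]
contact_force: [0.8, 6.9, 4.2]
width: 0.0001
finger_force: 3.2
```

```bash
python3 lev.py
```

```text
press [ 0.0005 -0.0165  0.1313] F [-0.6402  6.96    4.2317] 22.2
[ 0.0666 -0.0005  0.1609]
```

Call:
{"name": "jog_arm", "arguments": {"offset": [[0, 0.003, 0.002], [0, 0.005, 0.0035], [0, 0.006, 0.004], [0, 0.006, 0.004]], "delta_rot": [[0, 0, 0], [0, 0, 0], [0, 0, 0], [0, 0, 0]]}}

```text
time_s: 22.7
tcp_pos: [0.5121, 0.1954, 0.1279]
orientation: [0.995, -0.104, 0.001, -0.002]
contact_force: [1.3, 9.0, 5.6]
width: -0.0001
finger_force: 4.9
```

Call:
{"name": "jog_arm", "arguments": {"offset": [[0, 0.0015, 0.001], [0, 0.003, 0.002], [0, 0.003, 0.002]], "delta_rot": [[0, 0, 0], [0, 0, 0], [0, 0, 0]]}}

```text
time_s: 23.08
tcp_pos: [0.5124, 0.1945, 0.127]
orientation: [0.995, -0.105, 0.002, -0.004]
contact_force: [0.3, 16.1, 9.5]
width: 0.0
finger_force: 7.6
```

```bash
python3 lev.py
```

```text
press [ 0.0011 -0.0217  0.127 ] F [-3.0356 15.8251  9.5287] 23.075
[0.4578 0.1324 0.2044]
```

The force rose sharply at the predicted stop position, so the lever is at its stop. I'll hold for about 1.5 s and then follow it back.

Call:
{"name": "jog_arm", "arguments": {"offset": [[0, 0, 0], [0, 0, 0], [0, 0, 0], [0, 0, 0], [0, 0, 0], [0, 0, 0], [0, 0, 0], [0, 0, 0], [0, 0, 0], [0, 0, 0], [0, 0, 0], [0, 0, 0]], "delta_rot": [[0, 0, 0], [0, 0, 0], [0, 0, 0], [0, 0, 0], [0, 0, 0], [0, 0, 0], [0, 0, 0], [0, 0, 0], [0, 0, 0], [0, 0, 0], [0, 0, 0], [0, 0, 0]]}}

```text
time_s: 24.58
tcp_pos: [0.5124, 0.1946, 0.127]
orientation: [0.995, -0.104, 0.002, -0.004]
contact_force: [0.1, 15.6, 9.0]
width: 0.0001
finger_force: 7.5
```

Call:
{"name": "jog_arm", "arguments": {"offset": [[0, -0.01, -0.006], [0, -0.024, -0.013], [0, -0.037, -0.0185], [0, -0.05, -0.023], [0, -0.0635, -0.027], [0, -0.077, -0.029], [0, -0.091, -0.03], [0, -0.105, -0.029], [0, -0.119, -0.027], [0, -0.133, -0.023], [0, -0.15, -0.015], [0, -0.17, -0.015], [0, -0.19, -0.02], [0, -0.2, -0.08], [0, -0.2, -0.14], [0, -0.2, -0.15], [0, -0.2, -0.15]], "delta_rot": [[0, 0, 0], [0, 0, 0], [0, 0, 0], [0, 0, 0], [0, 0, 0], [0, 0, 0], [0, 0, 0], [0, 0, 0], [0, 0, 0], [0, 0, 0], [0, 0, 0], [0, 0, 0], [0, 0, 0], [0, 0, 0], [0, 0, 0], [0, 0, 0], [0, 0, 0]]}}

```text
time_s: 26.7
tcp_pos: [0.5526, 0.3862, 0.2761]
orientation: [0.995, -0.104, 0.001, -0.0]
contact_force: [-0.9, -0.2, -1.2]
width: -0.0004
finger_force: 0.0
```

```bash
python3 lev.py
python3 - <<'E'
from h import *
p=shot('wrist','w11'); im=p['color'].copy()
X=np.array([SEAT+jx*a+up*b+out*c for a in(-.07,.07) for b in(-.035,.035) for c in(-.005,.005)])
for X,col in((X,(0,255,0)),(np.array([J(a,b,c) for a in(-.069,.069) for b in(.092,.110) for c in(.15,.168)]),(0,255,255))):
  q=proj(p,X)
  for i in range(8):
    for b in(1,2,4):
        if not i&b: cv2.line(im,tuple(map(int,q[i].round())),tuple(map(int,q[i|b].round())),col,1)
cv2.imwrite('pics/m11.png',im[:,:,::-1])
E
```

```text
press [0.0013 0.1742 0.2761] F [-0.812  -0.4001 -1.2082] 26.7
[0.032  0.1205 0.1364]
```

View pics/m11.png

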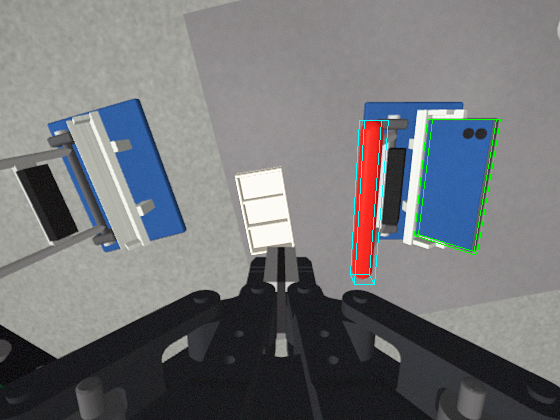

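The phone lies on the seat outline (columns 415–498, rows 118–253) with its blue back showing. The bar is back in its rest outline, around (368,200), and nothing touches the robot. I'll hand in.

```bash
python3 -c "
from rig import *
print(close_job())"
```

```text
the job is handed in; nothing more can be done
None
```

The phone is seated in the near press jig with its blue back showing; I held the lever at its stop for about 1.5 s and it sprang back to rest. The job is handed in at about 27 s of the 72 s limit, and no verdict came back.

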